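Clamp a binding riser plate in its fixture

TASK

Push the black riser plate along its channel until it sits right up against the end stop of the fixture, then push the clamp handle over past its dead point until it snaps down and locks on the plate. Only push: do not lift the plate, and leave the bottle, the wax block and the brush where they are. Finish clear of everything.

Things in the scene. Friction and masses are not known exactly. Their poses are not given: they have to be found in the camera images.
- fixture: Holding fixture fixed to the bench: aluminium base 330 x 110 x 15 mm with a channel, an end stop and a steel toggle clamp behind it. Origin at bench height below the middle of the stop's face; x = level, along the channel towards the stop (push direction), y across, z up. Base spans x = -225 to 105 mm; its top, the channel floor, is at z = 15 mm.
- stop_face (a point): Middle of the end stop's contact face: x = 0, y = 0, z = 24 mm in the fixture's frame; the stop's top is at z = 33 mm. The channel walls run from x = -215 to 0 mm, inner faces at y = +-33 mm, tops at z = 25 mm; the channel is open at its far end from the stop (x = -215 mm).
- clamp_top (a point): Top middle of the clamp's cheeks (fixture's x = 10 to 85, y = +-20 mm, up to z = 71 mm). The clamp's hold-down arm moves with the handle: open, it is raised over x = -20 to 40 mm, up to z = 125 mm; locked, its rubber pad presses on the plate at x = -30, y = 0 mm.
- plate: Loose black plastic riser plate of a ski binding, 140 (along its x) x 62 x 18 mm, about 0.25 kg, flat on the channel floor. Origin at the centre of its underside; its x is about along the fixture's x. Fully home its origin is at x = -70 mm in the fixture's frame; it starts 30 to 60 mm short of that. It stays where it is left.
- handle (a joint): Clamp handle's angle about a level hinge along the fixture's y. 0 = open, standing up, leaning 7 degrees towards the plate; grows as it is pushed away from the plate (fixture's +x) and down; about 1.15 = dead point; 1.70 = locked, level, pointing along +x. A spring resists (about 0.5 N m, some 5 N near the tip), and past the dead point throws it into lock. Starts at 0.
- handle_tip (a point): Free end of the clamp handle, on the handle's centre line, 135 mm from its hinge. The black rubber grip is a round bar of 22 mm diameter that takes the last 82 mm before this end.
- handle_hinge (a point): Hinge axis of the clamp handle, at the middle of the clamp: x = 55, y = 0, z = 58 mm in the fixture's frame. Does not move with the handle.
- cleaner: Bystander: white plastic bottle, 60 mm diameter, 170 mm tall, standing. Origin at the centre of its underside.
- wax: Bystander: yellow wax block 55 x 90 x 25 mm, lying flat. Origin at the centre of its underside.
- brush: Bystander: hand brush lying on the bench, about 200 mm long along its x.
There are look-alikes about, which are no part of the job. What is shaped like the plate but blue or pink is not meant.

How it is judged:
By the outcome, as a careful person would: the job done as asked, in the order asked, and still so for the second after the job is handed in, with the robot touching nothing.
It also fails if it takes over 45 s, if anything falls off the work surface, if the arm or the gripper's body presses on something with over 40 N, if the wrist force passes 120 N, or if a joint passes its speed limit or range.

ROBOT

A 6-joint arm with a two-finger parallel gripper is mounted at the origin on the work surface. World frame = base frame: x ahead of the robot, y to its left, z up, the work surface at z = 0. Lengths are in m, angles in degrees, forces in N, time in s.
With the tool pointing down it reaches from about 0.275 to 1 m from the base axis. Payload 8.4 kg.
Tool frame: the origin (TCP) lies midway between the tips of the shut fingers; the grasp point (between the pads) lies 19 mm behind it (ctrl.hold_point_z is the distance from the TCP to the grasp point, in m); z points along the fingers, y is the direction in which the jaws open and shut (so a half turn about z gives the same grasp; the last joint's range is limited). The gripper opens to 85 mm and grips with 20 to 120 N. Pads are 22 mm wide; open, the fingers measure 114 mm over their backs; the gripper's body (76 mm by 85 mm) begins 54 mm behind the grasp point. The pads swing forward as they close: fully open they stand 13 mm farther back than shut.
Start: joints at [68.56, 20.225, 93.587, -0, 66.188, -0.138], TCP at [0.227, 0.582, 0.231] pointing down, gripper open.
Joint ranges: [-150.9, 150.9], [-52.94, 120.26], [3.33, 152.33], [-74.26, 254.26], [0, 154.13], [-172.89, 172.89]. Speed limits (degrees/s): [127.2, 127.2, 159.86, 180, 180, 180].

INTERFACE

Orientations are given as [roll, pitch, yaw] about the fixed x, y, z axes, in that order (R = Rz(yaw) Ry(pitch) Rx(roll)).
In Python, from plant import status, optics, ticket, ctrl gives the robot as it stands.
- The arm moves only by the shell command python3 -m creep 'ROWS' [FORCE]. ROWS is JSON, a list of rows, each an object of numbers: "gripper": the gripper command: -1 is shut, 1 is fully open, values between are in proportion; "x", "y", "z": the shift along the tool's x, y, z in cm; "rx", "ry", "rz": the turn, a rotation vector about the tool's x, y, z in rad. In form: [{"gripper": .., "x": .., "y": .., "z": .., "rx": .., "ry": .., "rz": ..}, ...]. A call has 1 to 20 rows; each row is the pose to reach, as a shift and turn from the pose commanded when the call began, along the tool's axes at that moment; what a row does not reach only later rows make up. A row lasts 1/10 s, in which the tool goes at most 50 mm and 8.59 degrees, less where a joint would pass 70% of its speed; a pose out of reach is approached as far as the arm can. A call with a gripper value outside its range is refused whole. The fingers move at their own pace and stop on an object; FORCE is the grip in N (left out, the last holds). Time passes only in rows, so rows that repeat a pose let the fingers close. It gives the time, the measured TCP pose, the force and the opening at its end, in the units of the state.
- status.state(): the state, without advancing time (a new reading comes with each control period).
- optics.get_image(name): name is "scene" or "side" or "wrist"; returns (picture, depth): 384x512x3 uint8, red, green, blue; 384x512 float32, m along the optical axis (not along the pixel's ray), 0 where there is no reading.
- optics.camera_info(name): a dict with "vfov" (degrees; the focal length in pixels is half the picture's height over the tangent of half this angle, whatever the lens; pixels are square), "cx", "cy" (the principal point, pixels), "world_from_camera" (4x4, takes a point from camera to world coordinates); the wrist camera has in their place "hand_eye" (4x4, takes a point from camera to tool coordinates, whose origin is the TCP and whose axes are the flange's). Camera axes: x right, y down, z forward; pixel columns grow to the right and rows downward; lengths in m; the calibration is good to about 2 mm. A picture is of the moment at which its call begins: read the wrist's pose just before it. camera_info takes no time and is no camera call.
- ticket.finish_job(): hands the job in, once; it reports no verdict.
The state is a dict: "time_s": time; "joints": joint angles; "qd": joint speeds; "effort": joint torques, N m; "position": TCP position; "tcp_rot": TCP orientation; "contact_force": force on the tool from outside, world axes, zero at the start; "wrist_torque": the same for the moment, N m; "finger_gap": finger opening in m.
Only numpy, scipy, OpenCV 4.12 (cv2) and the standard library are available. Lean on these libraries where they do the work, as an engineer would, in place of code of your own. Each camera call takes 0.05 s, during which the arm holds its last target. There are 200 camera calls.

## Working session

There is one attempt and no reset: what is moved stays moved. The work goes in short steps, Python scripts to look and compute and a shell command to move; the robot and the scene stay as the last step left them, time stands still between calls to the robot, and variables do not carry over. Pictures are saved under pics/ and viewed, about 8 in all and at most 12, crops included, and the job is handed in when it is done.

```bash
mkdir -p pics; ls; cat > h.py <<'E'
import numpy as np, cv2, sys
from plant import status, optics, ticket, ctrl
from scipy.spatial.transform import Rotation as R
def grab(n):
    s=status.state(); p,d=optics.get_image(n); i=optics.camera_info(n)
    f=p.shape[0]/2/np.tan(np.radians(i['vfov'])/2)
    if n=='wrist':
        T=np.eye(4);T[:3,:3]=R.from_euler('xyz',s['tcp_rot'],degrees=True).as_matrix();T[:3,3]=s['position'];T=T@np.array(i['hand_eye'])
    else: T=np.array(i['world_from_camera'])
    return p,d,f,i['cx'],i['cy'],T
def cloud(g):
    p,d,f,cx,cy,T=g
    v,u=np.mgrid[:d.shape[0],:d.shape[1]]
    c=np.stack([(u-cx)/f*d,(v-cy)/f*d,d],-1)
    return c@T[:3,:3].T+T[:3,3]
def onplane(g,u,v,z):
    p,d,f,cx,cy,T=g
    r=T[:3,:3]@np.array([(u-cx)/f,(v-cy)/f,1]);return T[:3,3]+r*(z-T[2,3])/r[2]
E
python3 - <<'E'
from h import *
print(status.state(), ctrl.hold_point_z)
a=[]
for n in('scene','side'):
    g=grab(n);np.savez('pics/%s0.npz'%n,p=g[0],d=g[1]);print(n,g[2:]);a.append(g[0])
cv2.imwrite('pics/a.png',cv2.resize(a[0],(800,600))[:,:,::-1]);cv2.imwrite('pics/b.png',cv2.resize(a[1],(800,600))[:,:,::-1])
E
```

```text
pics
{'time_s': 0.0, 'joints': array([ 6.85607694e+01,  2.02640762e+01,  9.36268937e+01,  1.97025845e-03,
        6.61874102e+01, -1.39110410e-01]), 'qd': array([-0.03340137,  0.06710855, -0.03249498, -0.05601926, -0.13201292,
       -0.05971599]), 'effort': array([-3.14116907e-03, -6.05254555e+01, -3.42043626e+01, -3.88328253e-04,
        9.87692998e-03,  6.63582938e-06]), 'position': array([0.22687424, 0.58188338, 0.23056064]), 'tcp_rot': array([-1.79921624e+02, -1.99173861e-03,  1.58699082e+02]), 'contact_force': array([ 0.01489851,  0.24237024, -0.10187464]), 'wrist_torque': array([ 0.02273734, -0.03378466,  0.06925481]), 'finger_gap': 0.08545337945599762} 0.0187
scene (np.float64(347.7999271330474), 254.37179920277245, 194.1457794291994, array([[-0.76961276,  0.36759885, -0.52207977,  0.90085345],
       [ 0.63850324,  0.43906056, -0.63209132,  0.31360531],
       [-0.00313141, -0.81981517, -0.57261966,  0.51584089],
       [ 0.        ,  0.        ,  0.        ,  1.        ]]))
side (np.float64(382.0596396874003), 252.63657346682527, 187.53854234969344, array([[ 0.87171353, -0.27580966,  0.40502413,  0.20484113],
       [-0.48996299, -0.47845977,  0.72870606, -0.66046638],
       [-0.00719642, -0.83366977, -0.55221638,  0.60220252],
       [ 0.        ,  0.        ,  0.        ,  1.        ]]))
```

View pics/a.png

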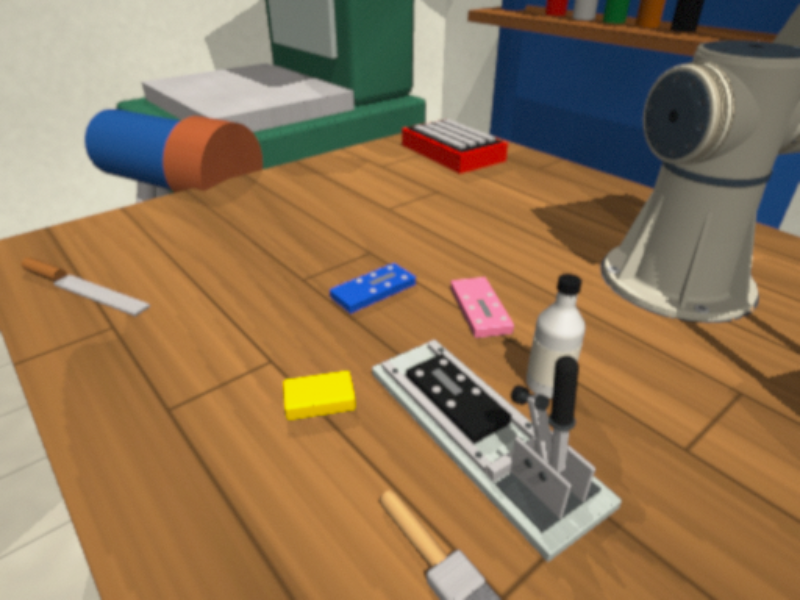

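View pics/b.png

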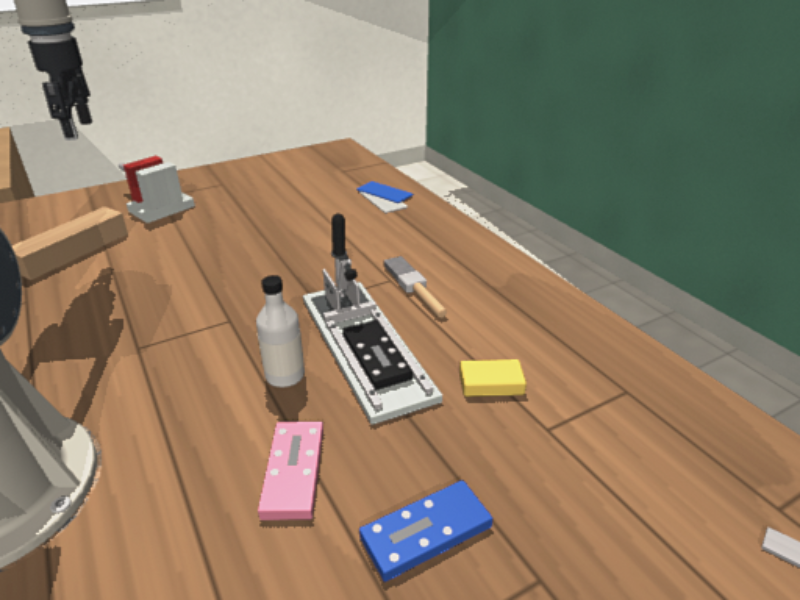

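Candidates in scene picture a.png: black plate in the fixture's channel at (457,395), blue look-alike (373,287), pink look-alike (482,305). The black one in the channel is the one meant; the clamp is at (560,430), the bottle at (557,340), close beside the fixture on the robot side. In side picture b.png the plate is at (378,353), the clamp at (340,270) and the bottle at (280,335).

```bash
python3 - <<'E'
from h import *
P=[];C=[]
crops=[]
for n in('scene','side'):
    g=grab(n);w=cloud(g);hsv=cv2.cvtColor(g[0],cv2.COLOR_RGB2HSV);ok=g[1]>0
    print(n,'table z near',np.median(w[...,2][ok&(abs(w[...,2])<.01)]))
    gray=(hsv[...,1]<60)&(hsv[...,2]>120)&ok
    m=gray&(w[...,2]>.009)&(w[...,2]<.021)
    m=cv2.morphologyEx(m.astype(np.uint8),cv2.MORPH_CLOSE,np.ones((5,5)))
    k,l,st,ce=cv2.connectedComponentsWithStats(m)
    for i in np.argsort(-st[1:,4])[:3]+1: print(i,st[i],w[(l==i)&ok].mean(0).round(3))
    z=w[...,2]
    i=1+np.argmin([np.hypot(*(ce[j]-((300,265) if n=='scene' else (238,225)))) if st[j,4]>300 else 1e9 for j in range(1,k)])
    q=w[(l==i)&ok&(z<.021)&(z>.009)]
    r=cv2.minAreaRect((q[:,:2]*1000).astype(np.float32));print('rect',r,cv2.boxPoints(r).round(0).tolist());P.append(q)
    blk=(hsv[...,2]<70)&ok&(z>.025)&(z<.04)&(np.hypot(w[...,0]-q[:,0].mean(),w[...,1]-q[:,1].mean())<.15)
    q=w[blk];r=cv2.minAreaRect((q[:,:2]*1000).astype(np.float32));print('black',len(q),r,np.median(q[:,2]))
    hi=ok&(z>.1)&(z<.25)&(w[...,0]>.2)&(np.hypot(w[...,0]-P[-1][:,0].mean(),w[...,1]-P[-1][:,1].mean())<.25)
    kk,ll,ss,cc=cv2.connectedComponentsWithStats(hi.astype(np.uint8))
    for j in range(1,kk):
        if ss[j,4]>30: q=w[ll==j];print('high',ss[j],q.mean(0).round(3),q.min(0).round(3),q.max(0).round(3))
    for nm,(a,b) in dict(yellow=(22,35)).items():
        mm=(hsv[...,0]>a)&(hsv[...,0]<b)&(hsv[...,1]>180)&ok&(z>.005);q=w[mm];print(nm,np.median(q,0).round(3))
    u,v=(290,260) if n=='scene' else (240,215)
    c=g[0][v-75:v+75,u-90:u+90];crops.append(cv2.resize(c,(400,333),interpolation=cv2.INTER_CUBIC))
cv2.imwrite('pics/c.png',np.hstack(crops)[:,:,::-1])
E
```

```text
scene table z near -0.0016366906036601736
22 [ 238  218  159  138 2418] [0.559 0.065 0.014]
9 [ 387  159   98   44 1009] [0.072 0.011 0.012]
36 [273 352  46  32 857] [0.688 0.144 0.018]
rect ((531.480224609375, 23.343673706054688), (330.29754638671875, 110.57807159423828), 84.07342529296875) [[459.0, -135.0], [569.0, -147.0], [604.0, 182.0], [494.0, 193.0]]
black 1179 ((528.5223388671875, -15.756057739257812), (121.697509765625, 60.29658889770508), 83.71006774902344) 0.0313002108590939
high [344 175  31  43 821] [0.405 0.029 0.13 ] [ 0.374 -0.004  0.1  ] [0.425 0.053 0.17 ]
high [351 228  20  54 767] [0.547 0.129 0.152] [0.531 0.112 0.1  ] [0.555 0.142 0.192]
high [327 247  25  22 307] [0.541 0.092 0.113] [0.527 0.066 0.1  ] [0.548 0.109 0.127]
yellow [ 0.658 -0.141  0.023]
side table z near 0.00017237187379526286
13 [   0  271   61   90 1762] [ 0.071 -0.059  0.014]
6 [ 194  186   89   84 1434] [ 0.508 -0.037  0.016]
1 [ 52  16 222  27 453] [1.112 2.341 0.015]
rect ((527.5676879882812, 23.038467407226562), (332.5665588378906, 110.47805786132812), 84.312255859375) [[456.0, -137.0], [566.0, -148.0], [599.0, 183.0], [489.0, 194.0]]
black 836 ((524.667236328125, 2.97442626953125), (200.36634826660156, 60.668174743652344), 83.73503875732422) 0.032939688705251546
high [212 136  17  43 372] [0.534 0.109 0.141] [0.523 0.067 0.1  ] [0.551 0.138 0.192]
high [164 176  27  38 651] [0.388 0.011 0.131] [ 0.362 -0.008  0.1  ] [0.421 0.037 0.171]
yellow [nan nan nan]
  return _methods._mean(a, axis=axis, dtype=dtype,
  ret = um.true_divide(
```

View pics/c.png

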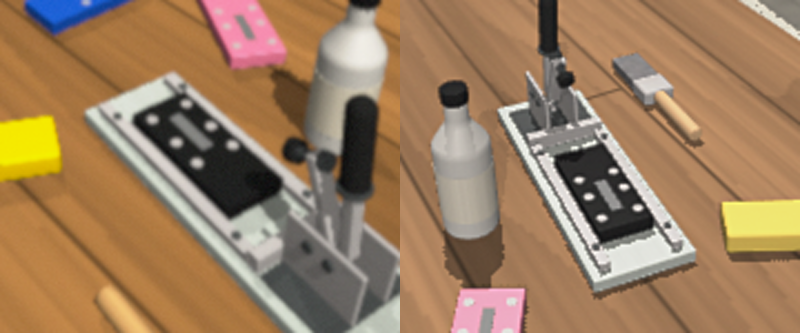

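The crop confirms the black plate lying in the channel, with gap ahead of it to the stop and the clamp open. Base fits agree: fixture origin ≈ (0.536, 0.083), push direction ≈ 84.1°. I'll move to above the open end of the channel, tool x along the push direction.

```bash
python3 -m creep '[{"gripper":-1,"z":-6},{"gripper":-1,"z":-6},{"gripper":-1,"x":-52.6,"y":-56,"z":-6,"rz":1.302},{"gripper":-1,"x":-52.6,"y":-56,"z":-6,"rz":1.302},{"gripper":-1,"x":-52.6,"y":-56,"z":-6,"rz":1.302},{"gripper":-1,"x":-52.6,"y":-56,"z":-6,"rz":1.302},{"gripper":-1,"x":-52.6,"y":-56,"z":-6,"rz":1.302},{"gripper":-1,"x":-52.6,"y":-56,"z":-6,"rz":1.302},{"gripper":-1,"x":-52.6,"y":-56,"z":-6,"rz":1.302},{"gripper":-1,"x":-52.6,"y":-56,"z":-6,"rz":1.302},{"gripper":-1,"x":-52.6,"y":-56,"z":-6,"rz":1.302},{"gripper":-1,"x":-52.6,"y":-56,"z":-6,"rz":1.302},{"gripper":-1,"x":-52.6,"y":-56,"z":-6,"rz":1.302},{"gripper":-1,"x":-52.6,"y":-56,"z":-6,"rz":1.302},{"gripper":-1,"x":-52.6,"y":-56,"z":-6,"rz":1.302},{"gripper":-1,"x":-52.6,"y":-56,"z":-6,"rz":1.302},{"gripper":-1,"x":-52.6,"y":-56,"z":-6,"rz":1.302},{"gripper":-1,"x":-52.6,"y":-56,"z":-6,"rz":1.302},{"gripper":-1,"x":-52.6,"y":-56,"z":-6,"rz":1.302},{"gripper":-1,"x":-52.6,"y":-56,"z":-6,"rz":1.302}]'
cat >> h.py <<'E'
A=np.radians(84.1);EX=np.array([np.cos(A),np.sin(A)]);EY=np.array([-EX[1],EX[0]]);O=np.array([.5357,.0829])
def fx(p):
    p=np.asarray(p);d=p[...,:2]-O;return np.concatenate([(d@EX)[...,None],(d@EY)[...,None],p[...,2:3]],-1)*1000
E
python3 - <<'E'
from h import *
s=status.state();print(s['tcp_rot'],s['joints'],fx(s['position']))
g=grab('wrist');w=fx(cloud(g));cv2.imwrite('pics/d.png',g[0][:,:,::-1])
m=(g[0].max(2)<70)&(abs(w[...,1])<40)&(w[...,2]>25)&(w[...,2]<40)
q=w[m];print(len(q),np.percentile(q,[0.5,50,99.5],axis=0) if len(q) else '')
E
```

```text
[-1.79950814e+02 -2.78385455e-04  1.58696034e+02] [ 6.85591411e+01  2.02483242e+01  9.36126914e+01  1.75835595e-04
  6.61881709e+01 -1.36964422e-01] [464.74262456 358.41200269 230.83845116]
0 $[0]: bad value
```

View pics/d.png

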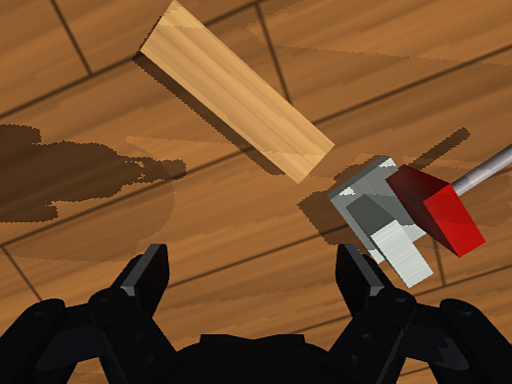

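The move was refused: the arm has not moved, and the picture shows the start view. Rows apparently need all seven keys.

```bash
python3 -m creep '[{"gripper":-1,"x":0,"y":0,"z":-6,"rx":0,"ry":0,"rz":0},{"gripper":-1,"x":0,"y":0,"z":-6,"rx":0,"ry":0,"rz":0},{"gripper":-1,"x":-52.6,"y":-56,"z":-6,"rx":0,"ry":0,"rz":1.302},{"gripper":-1,"x":-52.6,"y":-56,"z":-6,"rx":0,"ry":0,"rz":1.302},{"gripper":-1,"x":-52.6,"y":-56,"z":-6,"rx":0,"ry":0,"rz":1.302},{"gripper":-1,"x":-52.6,"y":-56,"z":-6,"rx":0,"ry":0,"rz":1.302},{"gripper":-1,"x":-52.6,"y":-56,"z":-6,"rx":0,"ry":0,"rz":1.302},{"gripper":-1,"x":-52.6,"y":-56,"z":-6,"rx":0,"ry":0,"rz":1.302},{"gripper":-1,"x":-52.6,"y":-56,"z":-6,"rx":0,"ry":0,"rz":1.302},{"gripper":-1,"x":-52.6,"y":-56,"z":-6,"rx":0,"ry":0,"rz":1.302},{"gripper":-1,"x":-52.6,"y":-56,"z":-6,"rx":0,"ry":0,"rz":1.302},{"gripper":-1,"x":-52.6,"y":-56,"z":-6,"rx":0,"ry":0,"rz":1.302},{"gripper":-1,"x":-52.6,"y":-56,"z":-6,"rx":0,"ry":0,"rz":1.302},{"gripper":-1,"x":-52.6,"y":-56,"z":-6,"rx":0,"ry":0,"rz":1.302},{"gripper":-1,"x":-52.6,"y":-56,"z":-6,"rx":0,"ry":0,"rz":1.302},{"gripper":-1,"x":-52.6,"y":-56,"z":-6,"rx":0,"ry":0,"rz":1.302},{"gripper":-1,"x":-52.6,"y":-56,"z":-6,"rx":0,"ry":0,"rz":1.302},{"gripper":-1,"x":-52.6,"y":-56,"z":-6,"rx":0,"ry":0,"rz":1.302},{"gripper":-1,"x":-52.6,"y":-56,"z":-6,"rx":0,"ry":0,"rz":1.302},{"gripper":-1,"x":-52.6,"y":-56,"z":-6,"rx":0,"ry":0,"rz":1.302}]'
python3 - <<'E'
from h import *
s=status.state();print(s['tcp_rot'],s['joints'],fx(s['position']))
g=grab('wrist');w=fx(cloud(g));cv2.imwrite('pics/e.png',g[0][:,:,::-1])
m=(g[0].max(2)<70)&(abs(w[...,1])<40)&(w[...,2]>25)&(w[...,2]<40)
q=w[m];print(len(q),np.percentile(q,[0.5,50,99.5],axis=0) if len(q) else '')
E
```

```text
time_s: 2.25
position: [0.5131, -0.1299, 0.291]
tcp_rot: [-179.9, -0.0, 84.1]
contact_force: [-0.3, 0.1, -0.8]
finger_gap: 0.0002
[-1.79939091e+02 -4.21946853e-02  8.40538598e+01] [-1.43865265e+01  8.53056365e+00  1.01228936e+02  3.48349106e-02
  7.03069462e+01 -8.45216649e+00] [-213.9603432     0.59473482  290.95044259]
4790 [[-188.25107908  -32.18543458   27.16521756]
 [ -98.22858477    0.67842963   33.58159809]
 [ -24.33563472   37.22950443   35.71696934]]
```

View pics/e.png

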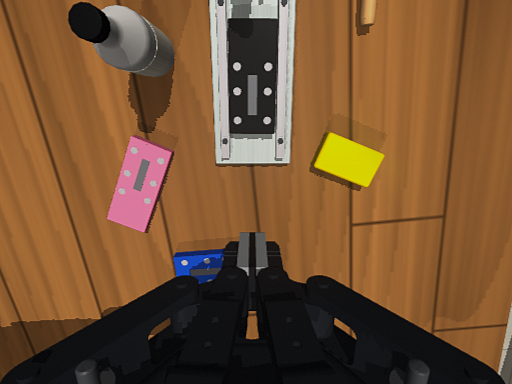

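Wrist view: the plate is centred in the channel (columns 229–277, tail edge at row 134, i.e. fixture x ≈ -186 mm); the channel centre column 254 agrees with my fixture frame to under 1 mm. Blue (200,265), pink (140,183) and wax (350,160) are off to the side. I descend behind the plate.

```bash
python3 -m creep '[{"gripper":-1,"x":-0.6,"y":0,"z":5,"rx":0,"ry":0,"rz":0},{"gripper":-1,"x":-0.6,"y":0,"z":10,"rx":0,"ry":0,"rz":0},{"gripper":-1,"x":-0.6,"y":0,"z":15,"rx":0,"ry":0,"rz":0},{"gripper":-1,"x":-0.6,"y":0,"z":20,"rx":0,"ry":0,"rz":0},{"gripper":-1,"x":-0.6,"y":0,"z":24,"rx":0,"ry":0,"rz":0},{"gripper":-1,"x":-0.6,"y":0,"z":26,"rx":0,"ry":0,"rz":0},{"gripper":-1,"x":-0.6,"y":0,"z":26.8,"rx":0,"ry":0,"rz":0},{"gripper":-1,"x":-0.6,"y":0,"z":26.8,"rx":0,"ry":0,"rz":0},{"gripper":-1,"x":-0.6,"y":0,"z":26.8,"rx":0,"ry":0,"rz":0}]'
python3 -m creep '[{"gripper":-1,"x":1,"y":0,"z":0,"rx":0,"ry":0,"rz":0},{"gripper":-1,"x":1.5,"y":0,"z":0,"rx":0,"ry":0,"rz":0},{"gripper":-1,"x":2,"y":0,"z":0,"rx":0,"ry":0,"rz":0},{"gripper":-1,"x":2.5,"y":0,"z":0,"rx":0,"ry":0,"rz":0},{"gripper":-1,"x":3,"y":0,"z":0,"rx":0,"ry":0,"rz":0},{"gripper":-1,"x":3.5,"y":0,"z":0,"rx":0,"ry":0,"rz":0},{"gripper":-1,"x":4,"y":0,"z":0,"rx":0,"ry":0,"rz":0},{"gripper":-1,"x":4.5,"y":0,"z":0,"rx":0,"ry":0,"rz":0},{"gripper":-1,"x":5,"y":0,"z":0,"rx":0,"ry":0,"rz":0},{"gripper":-1,"x":5,"y":0,"z":0,"rx":0,"ry":0,"rz":0}]'
python3 -c "
from h import *
s=status.state();print(fx(s['position']),s['contact_force'])"
```

```text
time_s: 3.2
position: [0.5139, -0.1361, 0.0246]
tcp_rot: [179.9, 0.0, 84.1]
contact_force: [0.6, -0.1, 1.1]
finger_gap: -0.0001
time_s: 4.2
position: [0.5182, -0.0861, 0.0232]
tcp_rot: [-180.0, -0.0, 84.1]
contact_force: [-0.9, -0.2, -0.4]
finger_gap: -0.0002
[-1.69864894e+02  8.28139124e-03  2.32194326e+01] [-0.92056841 -0.21840619 -0.43598467]
```

```bash
python3 -m creep '[{"gripper":-1,"x":0.4,"y":0,"z":0,"rx":0,"ry":0,"rz":0},{"gripper":-1,"x":0.8,"y":0,"z":0,"rx":0,"ry":0,"rz":0},{"gripper":-1,"x":1.2,"y":0,"z":0,"rx":0,"ry":0,"rz":0},{"gripper":-1,"x":1.5,"y":0,"z":0,"rx":0,"ry":0,"rz":0},{"gripper":-1,"x":1.6,"y":0,"z":0,"rx":0,"ry":0,"rz":0},{"gripper":-1,"x":1.6,"y":0,"z":0,"rx":0,"ry":0,"rz":0}]'
python3 - <<'E'
from h import *
s=status.state();print(fx(s['position']),s['contact_force'])
a=[]
for n,(u,v) in dict(scene=(290,260),side=(240,215)).items():
    g=grab(n);a.append(cv2.resize(g[0][v-75:v+75,u-90:u+90],(400,333),interpolation=cv2.INTER_CUBIC))
cv2.imwrite('pics/f.png',np.hstack(a)[:,:,::-1])
E
```

```text
time_s: 4.8
position: [0.5197, -0.0705, 0.0232]
tcp_rot: [-180.0, -0.0, 84.1]
contact_force: [-0.8, -0.1, 0.3]
finger_gap: -0.0001
[-1.54234696e+02  1.16527369e-01  2.31826559e+01] [-0.77817014 -0.05612591  0.33620784]
```

View pics/f.png

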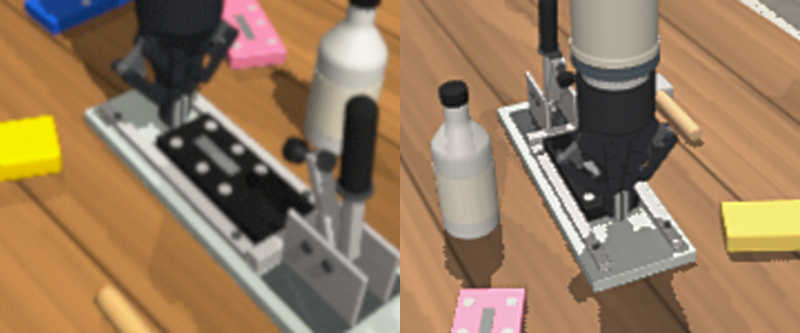

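Crop pair: in the left half the fingers (180,110) are behind the plate's tail and its front (≈(290,215)) is now close to the stop block at (265,250). I creep on 1 mm per row until the force rises.

```bash
python3 -m creep '[{"gripper":-1,"x":0.1,"y":0,"z":0,"rx":0,"ry":0,"rz":0},{"gripper":-1,"x":0.2,"y":0,"z":0,"rx":0,"ry":0,"rz":0},{"gripper":-1,"x":0.3,"y":0,"z":0,"rx":0,"ry":0,"rz":0},{"gripper":-1,"x":0.3,"y":0,"z":0,"rx":0,"ry":0,"rz":0}]'
python3 -m creep '[{"gripper":-1,"x":0.1,"y":0,"z":0,"rx":0,"ry":0,"rz":0},{"gripper":-1,"x":0.1,"y":0,"z":0,"rx":0,"ry":0,"rz":0}]'
```

```text
time_s: 5.3
position: [0.5201, -0.0678, 0.0233]
tcp_rot: [-180.0, 0.0, 84.1]
contact_force: [0.3, -0.7, -0.8]
finger_gap: 0.0
time_s: 5.5
position: [0.5203, -0.0677, 0.0233]
tcp_rot: [180.0, 0.1, 84.1]
contact_force: [-0.5, -7.0, -0.5]
finger_gap: -0.0002
```

```bash
python3 -m creep '[{"gripper":-1,"x":0.1,"y":0,"z":0,"rx":0,"ry":0,"rz":0},{"gripper":-1,"x":0.1,"y":0,"z":0,"rx":0,"ry":0,"rz":0},{"gripper":-1,"x":0.1,"y":0,"z":0,"rx":0,"ry":0,"rz":0}]'
python3 -c "
from h import *
s=status.state();print(fx(s['position']),s['contact_force'],s['tcp_rot'])"
```

```text
time_s: 5.8
position: [0.5203, -0.0676, 0.0233]
tcp_rot: [180.0, 0.1, 84.2]
contact_force: [-0.9, -13.5, 0.2]
finger_gap: 0.0003
[-151.25426358   -0.19154989   23.32707338] [ -0.91002665 -13.49347797   0.22991448] [1.79981898e+02 1.25898740e-01 8.41568012e+01]
```

The plate is home: stalled at TCP x = -151.3 mm (= -140 minus 11 mm half a pad) with 13 N. I back off, lift, and check where the wrist camera sits before pushing the handle.

```bash
python3 -m creep '[{"gripper":-1,"x":-0.5,"y":0,"z":0,"rx":0,"ry":0,"rz":0},{"gripper":-1,"x":-2.5,"y":0,"z":0,"rx":0,"ry":0,"rz":0},{"gripper":-1,"x":-2.5,"y":0,"z":-5,"rx":0,"ry":0,"rz":0},{"gripper":-1,"x":-2.5,"y":0,"z":-10,"rx":0,"ry":0,"rz":0},{"gripper":-1,"x":-2.5,"y":0,"z":-15,"rx":0,"ry":0,"rz":0},{"gripper":-1,"x":-2.5,"y":0,"z":-20,"rx":0,"ry":0,"rz":0},{"gripper":-1,"x":-2.5,"y":0,"z":-20,"rx":0,"ry":0,"rz":0}]'
python3 - <<'E'
from h import *
print(np.array(optics.camera_info('wrist')['hand_eye']).round(3))
s=status.state();print(fx(s['position']))
for n in('wrist','scene','side'):
    g=grab(n);w=fx(cloud(g));ok=g[1]>0
    m=ok&(g[0].max(2)<70)&(abs(w[...,1])<40)&(w[...,2]>25)&(w[...,2]<40)&(w[...,0]>-200)&(w[...,0]<20)
    print(n,'plate',np.percentile(w[m],[1,50,99],axis=0).round(1).tolist())
    m=ok&(g[0].max(2)<70)&(abs(w[...,1])<30)&(w[...,2]>150)&(w[...,2]<200)&(abs(w[...,0]-40)<40)
    if m.sum(): print('grip',m.sum(),np.percentile(w[m],[1,50,99],axis=0).round(1).tolist())
    m=ok&(abs(w[...,1])<30)&(w[...,2]>90)&(w[...,2]<140)&(abs(w[...,0]-0)<30)
    if m.sum(): print('arm',m.sum(),np.percentile(w[m],[1,50,99],axis=0).round(1).tolist())
E
```

```text
time_s: 6.5
position: [0.5216, -0.0913, 0.2303]
tcp_rot: [179.3, 0.0, 84.1]
contact_force: [-0.4, 0.1, 0.3]
finger_gap: -0.0001
[[ 0.    -0.953 -0.302  0.077]
 [ 1.     0.    -0.     0.   ]
 [ 0.    -0.302  0.953 -0.143]
 [ 0.     0.     0.     1.   ]]
[-174.69503595   -3.87029922  230.34366816]
wrist plate [[-139.5, -29.8, 28.0], [-55.2, 1.3, 33.6], [-0.6, 32.3, 35.5]]
scene plate [[-135.9, -32.2, 25.9], [-50.4, -8.3, 31.3], [-3.3, 26.3, 33.3]]
grip 358 [[34.0, -12.1, 150.5], [45.4, -7.9, 173.1], [53.0, 1.1, 190.5]]
arm 376 [[-14.4, -11.0, 90.6], [18.0, -4.9, 111.1], [29.1, 6.5, 126.0]]
side plate [[-140.7, -26.4, 25.6], [-73.2, 6.7, 32.9], [-1.8, 33.1, 36.0]]
grip 120 [[28.1, -6.5, 150.3], [32.4, 3.3, 173.0], [39.2, 11.8, 191.3]]
arm 131 [[-14.7, -7.0, 92.6], [6.5, 4.3, 114.6], [23.9, 11.3, 127.6]]
```

Plate tail measured at -140 mm and front at ≈ -1 mm in three views: home. The camera hangs 77 mm ahead and 143 mm up, clear of the handle tip (z 192). Next: to behind the handle, above the hold-down arm.

```bash
python3 -m creep '[{"gripper":-1,"x":4,"y":0,"z":0,"rx":0,"ry":0,"rz":0},{"gripper":-1,"x":8,"y":0,"z":0,"rx":0,"ry":0,"rz":0},{"gripper":-1,"x":12,"y":0,"z":0,"rx":0,"ry":0,"rz":0},{"gripper":-1,"x":16,"y":0,"z":0,"rx":0,"ry":0,"rz":0},{"gripper":-1,"x":17.4,"y":0,"z":1,"rx":0,"ry":0,"rz":0},{"gripper":-1,"x":17.4,"y":0,"z":4,"rx":0,"ry":0,"rz":0},{"gripper":-1,"x":17.4,"y":0,"z":6.6,"rx":0,"ry":0,"rz":0},{"gripper":-1,"x":17.4,"y":0,"z":6.6,"rx":0,"ry":0,"rz":0},{"gripper":-1,"x":17.4,"y":0,"z":6.6,"rx":0,"ry":0,"rz":0}]'
python3 - <<'E'
from h import *
s=status.state();print(fx(s['position']),s['contact_force'])
a=[]
for n,(u,v) in dict(scene=(330,240),side=(220,190)).items():
    g=grab(n);a.append(cv2.resize(g[0][v-75:v+75,u-90:u+90],(400,333),interpolation=cv2.INTER_CUBIC))
cv2.imwrite('pics/g.png',np.hstack(a)[:,:,::-1])
E
```

```text
time_s: 7.55
position: [0.5348, 0.0819, 0.1563]
tcp_rot: [-179.8, 0.0, 84.1]
contact_force: [0.5, 0.4, 0.5]
finger_gap: 0.0001
[ -1.10124806   0.78550882 156.25030366] [0.5470631  0.43740758 0.47169578]
```

View pics/g.png

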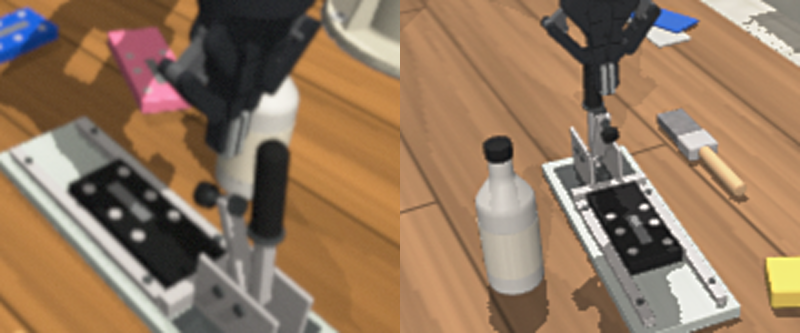

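The picture shows the fingers just behind the grip and level with its upper half (left (232,130), grip (268,190)), centred in the side view, with the plate against the stop block. Push along the arc, first to about 45°.

```bash
python3 -m creep '[{"gripper":-1,"x":1.2,"y":0,"z":0,"rx":0,"ry":0,"rz":0},{"gripper":-1,"x":2.2,"y":0,"z":0,"rx":0,"ry":0,"rz":0},{"gripper":-1,"x":2.8,"y":0,"z":-0.1,"rx":0,"ry":0,"rz":0},{"gripper":-1,"x":3.4,"y":0,"z":-0.2,"rx":0,"ry":0,"rz":0},{"gripper":-1,"x":4.3,"y":0,"z":-0.2,"rx":0,"ry":0,"rz":0},{"gripper":-1,"x":5.2,"y":0,"z":-0.2,"rx":0,"ry":0,"rz":0},{"gripper":-1,"x":6,"y":0,"z":-0.1,"rx":0,"ry":0,"rz":0},{"gripper":-1,"x":6.9,"y":0,"z":0.1,"rx":0,"ry":0,"rz":0},{"gripper":-1,"x":7.8,"y":0,"z":0.3,"rx":0,"ry":0,"rz":0},{"gripper":-1,"x":8.5,"y":0,"z":0.6,"rx":0,"ry":0,"rz":0},{"gripper":-1,"x":9.3,"y":0,"z":1,"rx":0,"ry":0,"rz":0},{"gripper":-1,"x":10.1,"y":0,"z":1.5,"rx":0,"ry":0,"rz":0},{"gripper":-1,"x":10.8,"y":0,"z":2,"rx":0,"ry":0,"rz":0}]'
python3 - <<'E'
from h import *
s=status.state();print(fx(s['position']),s['contact_force'])
a=[]
for n,(u,v) in dict(scene=(340,245),side=(220,190)).items():
    g=grab(n);a.append(cv2.resize(g[0][v-75:v+75,u-90:u+90],(400,333),interpolation=cv2.INTER_CUBIC))
cv2.imwrite('pics/i.png',np.hstack(a)[:,:,::-1])
E
```

```text
time_s: 8.95
position: [0.5472, 0.1911, 0.1374]
tcp_rot: [180.0, -0.1, 84.1]
contact_force: [-0.3, -1.1, 3.1]
finger_gap: 0.0002
[108.79458812  -0.27053081 137.35385677] [-0.33125325 -1.0517443   3.09979171]
```

View pics/i.png

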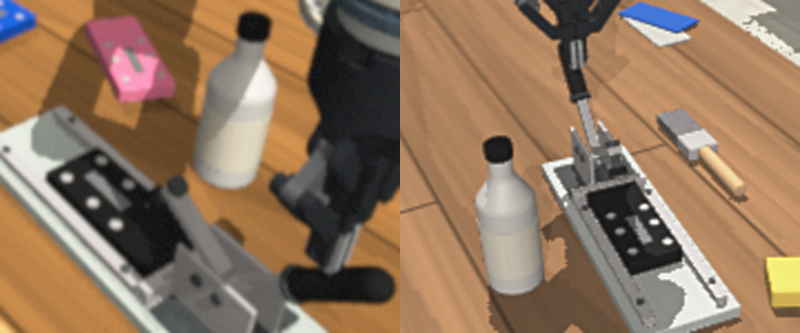

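The handle is leaning over at about 45° under the fingertips ((340,255) left), hold-down arm coming down, contact force 3 N. Continue past the dead point, then straight up.

```bash
python3 -m creep '[{"gripper":-1,"x":0.6,"y":0,"z":0.6,"rx":0,"ry":0,"rz":0},{"gripper":-1,"x":1.2,"y":0,"z":1.25,"rx":0,"ry":0,"rz":0},{"gripper":-1,"x":1.8,"y":0,"z":1.9,"rx":0,"ry":0,"rz":0},{"gripper":-1,"x":2.3,"y":0,"z":2.65,"rx":0,"ry":0,"rz":0},{"gripper":-1,"x":2.7,"y":0,"z":3.4,"rx":0,"ry":0,"rz":0},{"gripper":-1,"x":2.9,"y":0,"z":3.8,"rx":0,"ry":0,"rz":0},{"gripper":-1,"x":2.9,"y":0,"z":3.8,"rx":0,"ry":0,"rz":0},{"gripper":-1,"x":2.9,"y":0,"z":3.8,"rx":0,"ry":0,"rz":0}]'
python3 - <<'E'
from h import *
s=status.state();print(fx(s['position']),s['contact_force'])
E
python3 -m creep '[{"gripper":-1,"x":0,"y":0,"z":-3,"rx":0,"ry":0,"rz":0},{"gripper":-1,"x":0,"y":0,"z":-8,"rx":0,"ry":0,"rz":0},{"gripper":-1,"x":0,"y":0,"z":-13,"rx":0,"ry":0,"rz":0},{"gripper":-1,"x":5,"y":0,"z":-16,"rx":0,"ry":0,"rz":0},{"gripper":-1,"x":10,"y":0,"z":-16,"rx":0,"ry":0,"rz":0},{"gripper":-1,"x":15,"y":0,"z":-16,"rx":0,"ry":0,"rz":0},{"gripper":-1,"x":20,"y":0,"z":-16,"rx":0,"ry":0,"rz":0},{"gripper":-1,"x":20,"y":0,"z":-16,"rx":0,"ry":0,"rz":0},{"gripper":-1,"x":20,"y":0,"z":-16,"rx":0,"ry":0,"rz":0},{"gripper":-1,"x":20,"y":0,"z":-16,"rx":0,"ry":0,"rz":0}]'
python3 - <<'E'
from h import *
a=[]
for n,(u,v) in dict(scene=(340,265),side=(220,190)).items():
    g=grab(n);w=fx(cloud(g));ok=g[1]>0
    a.append(cv2.resize(g[0][v-75:v+75,u-90:u+90],(400,333),interpolation=cv2.INTER_CUBIC))
    for nm,c in dict(plate=(-145,10,25,38),grip=(105,200,40,90)).items():
        m=ok&(g[0].max(2)<70)&(abs(w[...,1])<40)&(w[...,2]>c[2])&(w[...,2]<c[3])&(w[...,0]>c[0]-40)&(w[...,0]<c[1])
        print(n,nm,m.sum(),np.percentile(w[m],[1,50,99],axis=0).round(1).tolist() if m.sum() else '')
    m=ok&(np.hypot(w[...,0]+77,w[...,1]-131)<60)&(w[...,2]>100)&(w[...,2]<175);print('bottle',w[m].mean(0))
cv2.imwrite('pics/j.png',np.hstack(a)[:,:,::-1])
E
```

```text
time_s: 9.85
position: [0.5497, 0.2185, 0.0992]
tcp_rot: [-180.0, 0.0, 84.1]
contact_force: [-0.6, 0.1, 0.1]
finger_gap: -0.0
[1.36329506e+02 1.65714388e-02 9.91676031e+01] [-0.57330023  0.06951763  0.09705604]
time_s: 10.85
position: [0.5702, 0.4163, 0.2592]
tcp_rot: [-180.0, 0.1, 84.1]
contact_force: [-0.6, -0.5, -0.7]
finger_gap: -0.0001
scene plate 1124 [[-136.1, -32.2, 25.3], [-65.4, -12.7, 31.3], [-3.1, 25.4, 35.4]]
scene grip 937 [[115.5, -12.7, 52.1], [154.0, -6.8, 65.3], [188.3, 6.8, 69.4]]
bottle [-67.0444213  124.71443048 129.90721372]
side plate 716 [[-140.6, -26.4, 25.5], [-82.2, 9.0, 32.9], [-4.1, 33.3, 36.0]]
side grip 95 [[110.4, -7.4, 53.8], [140.2, 7.0, 67.8], [177.4, 13.2, 71.0]]
bottle [-86.56946746 139.13714614 130.79225569]
```

View pics/j.png

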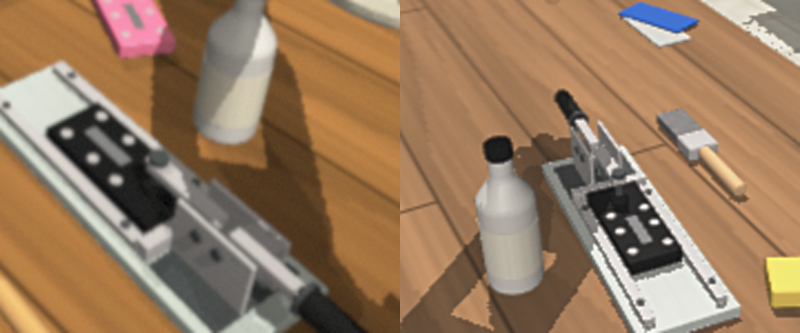

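The picture shows the handle lying level along +x (top at z ≈ 69 mm = hinge 58 + radius 11). The pad is down on the plate, which is still at the stop, and the bystanders have not moved. The arm is clear.

```bash
python3 -c "
from plant import ticket; print(ticket.finish_job())"
```

```text
the job is handed in; nothing more can be done
None
```

The plate is up against the end stop, the clamp is locked on it, and I handed the job in at about 11 s with the arm clear of everything.

- **Plate:** I pushed it along the channel with shut fingers until it stalled on the stop at 13 N. After locking, the side view puts its tail at -140.6 mm, against -140 mm for fully home. The scene view reads -136 mm, as it did before the clamp was closed, so I take that as a bias of that view.
- **Clamp:** I pushed the handle over along its arc, with about 3 N showing at the one reading taken during the push. It snapped down by itself and lies level: the grip's top measures 69–71 mm, against 69 mm expected. The picture shows the pad down on the plate.
- **Bystanders:** The bottle measures where it was. The brush and wax block look unmoved in the pictures, but I did not measure them again. The wax block is only partly in the last picture.
- **Clear of everything:** The gripper finished about 26 cm up, with only sensor noise on the force reading.

The first move command was refused because its rows were incomplete; nothing moved. No check failed.

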